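# Feel out the soft rubber buffer and fit the soft one in the track's end stop

### The arm

A 6-joint arm with a two-finger parallel gripper is mounted at the origin on a cart in front of the work surface, level with it; the furniture and walls round the work are solid. World frame = base frame: x ahead of the robot, y to its left, z up, the work surface at z = 0. Lengths are in m, angles in rad, forces in N, time in s.
With the tool pointing down it reaches from about 0.3 to 0.775 m from the base axis. Payload 14.6 kg.
Tool frame: the origin (TCP) lies midway between the tips of the shut fingers; the grasp point (between the pads) lies 19 mm behind it; z points along the fingers, y is the line along which they close (so a half turn about z gives the same grasp; the last joint's range is limited). The gripper opens to 85 mm and grips with 20 to 120 N. Pads are 22 mm wide; open, the fingers measure 114 mm over their backs; the gripper's body (76 mm by 85 mm) begins 54 mm behind the grasp point. The pads swing forward as they close: fully open they stand 13 mm farther back than shut.
Start: joints at [1.2, 0.3, 1.521, -0, 1.321, -0.067], TCP at [0.165, 0.525, 0.231] pointing down, gripper open.
Joint ranges: [-3.03, 3.03], [-0.79, 2.21], [0.23, 2.52], [-1.04, 4.18], [0, 3.07], [-2.55, 2.55]. Speed limits (rad/s): [2.22, 2.22, 2.57, 3.14, 3.14, 3.14].

### API

Orientations are given as a unit quaternion [w, x, y, z].
In Python, from bench import status, cams, robot gives the robot as it stands.
- The arm moves only by the tool play_rows, never from a script. Its argument "deltas" is text: rows parted by semicolons, each of 6 numbers parted by spaces: the shift along the tool's x, y, z in mm, then the turn, a rotation vector about the tool's x, y, z in degrees. A call has 1 to 10 rows; each row shifts and turns the commanded pose from where the row before left it, along the tool's axes as they then stand; what a row does not reach is not made up. A row lasts 1/8 s, in which the tool goes at most 62.5 mm and 10.7 degrees, less where a joint would pass 70% of its speed; a pose out of reach is approached as far as the arm can. A call is refused whole if a number of a shift passes 62.5 or a number of a turn 10.7, either way. A call with a gripper value outside its range is refused whole. "fingers" is the opening, from 0 (shut) to 1 (fully open), set as the call begins (left out, the last holds). The fingers move at their own pace and stop on an object; "force" is the grip in N (left out, the last holds). Time passes only in rows, so rows that do not move let the fingers close. It gives the time, the measured TCP pose, the force, the opening and the grip force at its end, in the units of the state.
- status.sense(): the state, without advancing time (a new reading comes with each control period).
- cams.get_image(name): name is "scene" or "top"; returns a dict with "frame" (480x640x3 uint8, blue, green, red), "K" (3x3 intrinsics, pixels), "rvec" (rotation vector, rad) and "tvec" (3), from world to camera coordinates, as OpenCV has them. Camera axes: x right, y down, z forward; pixel columns grow to the right and rows downward; lengths in m; the calibration is good to about 2 mm. A picture is of the moment at which its call begins. There is no depth.
- robot.job_done(): hands the job in; it is judged then, once.
The state is a dict: "time_s": time; "q": joint angles; "dq": joint speeds; "effort": joint torques, N m; "ee_pos": TCP position; "orientation": TCP orientation; "force": force on the tool from outside, world axes, zero at the start; "ft_torque": the same for the moment, N m; "opening": finger opening in m; "grasp_force": force on a finger pad.
Only numpy, scipy, OpenCV 4.12 (cv2) and the standard library are available. Lean on these libraries where they do the work, as an engineer would, in place of code of your own. Each camera call takes 0.05 s, during which the arm holds its last target. There are 200 camera calls.

### The job

Of the three loose rubber buffers only one is still soft; the other two have gone hard with age. Tell them apart by squeezing each lengthwise between the fingers, gently (about 20 N tells, never more than 40 N): fit the soft one, squeezed short, fully down and centred between the two cheeks of the track's empty end stop without forcing it, and put both hard ones in the steel tray. Do not disturb the slotted masses, the compass or the pencil.

Things in the scene. Friction and masses are not known exactly. Their poses are not given: they have to be found in the camera images.
- buffer_1: One of three look-alike buffers: black rubber block between two grey steel end plates (30 wide x 50 tall x 4 mm). Along own y it is 50 mm long over the plates; 30 mm wide (x), 50 tall, about 150 g; stands on the plates' edges, z up. Origin: centre of underside at free length. Squeezed lengthwise, the +y end plate slides in, staying parallel; the origin stays with the -y plate.
- buffer_2: Looks, size, origin and axes as buffer_1. How they feel, all three: a soft one yields about 1 mm per 2 N of squeeze, up to 12 mm; a hard one yields about 1 mm per 14 N and stops dead at 3 mm. One is soft, two are hard; their names and places do not tell which.
- buffer_3: Looks, size, origin and axes as buffer_1. Like the others it starts standing upright on the table with room for a finger beyond each end plate.
- track: Fixed aluminium dynamics track 265 mm long (own y) and 62 mm wide; a low wheeled cart (up to 70 mm above the table) is parked on it, at least 65 mm from the middle of the empty grey end stop. Origin: on the table under the middle of the end stop; own +y points along the track to the cart; z up.
- seat (a point): Middle of the floor of the empty end stop, 16 mm above the table; y along the track, z up. Two cheeks 40 mm wide, inner faces at y = +-22.5 mm (45 mm apart: a buffer goes in only squeezed, then grips by itself), upright to 14 mm above this floor, then flared out to 19 mm above it and 28 mm from the middle; free above. A seated buffer stands here, its y (either way) along this y.
- tray: Fixed shallow steel reject tray, 90 (own x) x 130 (own y) mm, rim 17 mm high, floor 2 mm. Origin: centre of its underside.
- slotted_mass_0: bystander: brass slotted mass, 30 mm across, 19 mm high; origin under its centre
- slotted_mass_1: bystander: brass slotted mass, 26 mm across, 13 mm high; origin under its centre
- compass: bystander: brass pocket compass, 46 mm across, 14 mm high; origin under its centre
- pencil: bystander: pencil 139 mm long along its own y; origin under its middle

How it is judged:
By the outcome, as a careful person would: the job done as asked, in the order asked, and still so for the second after the job is handed in, with the robot touching nothing.
It also fails if it takes over 64 s, if anything falls off the work surface, if the arm or the gripper's body presses on something with over 40 N, if the wrist force passes 120 N, or if a joint passes its speed limit or range.

## Working session

There is one attempt and no reset: what is moved stays moved. The work goes in short steps, Python scripts to look and compute and a tool call to move; the robot and the scene stay as the last step left them, time stands still between calls to the robot, and variables do not carry over. Pictures are saved under pics/ and viewed, at most 10 in all, crops included, and the job is handed in when it is done.

Besides the shell and the picture viewer there is one more tool, called after "Emit:" by a JSON object that holds its "name" and its "arguments", one argument or row to a line. play_rows: Moves the arm, as the interface text tells. Its arguments: {"type":"object","properties":{"deltas":{"type":"string"},"fingers":{"type":"number"},"force":{"type":"number"}},"required":["deltas"]}

```bash
mkdir -p pics; ls; python3 - <<'E'
from bench import status,cams
import cv2
for n in("scene","top"):
    d=cams.get_image(n); cv2.imwrite(f"pics/{n}0.png",d["frame"]); print(n,d["K"],d["rvec"],d["tvec"])
s=status.sense();print(s)
E
```

```text
pics
scene [[613.05834831   0.         318.63458212]
 [  0.         613.05834831 233.29640302]
 [  0.           0.           1.        ]] [ 2.21459382 -0.79568674  0.35243236] [-0.26176521  0.38996126  0.66879722]
top [[523.92041891   0.         321.39100378]
 [  0.         523.92041891 242.95760882]
 [  0.           0.           1.        ]] [ 2.14226846 -2.16461076  0.1521239 ] [0.25042389 0.54017913 0.83785371]
{'time_s': 0.1, 'q': array([ 1.20040843e+00,  3.00405590e-01,  1.52154050e+00,  5.63280963e-06,
        1.32067585e+00, -6.66070943e-02]), 'dq': array([-0.00153018, -0.00091828, -0.00212255, -0.00035386,  0.00083065,
        0.00205301]), 'effort': array([ 7.73907777e-04, -5.44386399e+01, -3.62378025e+01, -3.90870525e-05,
        2.99939486e-03,  3.96989526e-05]), 'ee_pos': array([0.16444989, 0.52461719, 0.23077441]), 'orientation': array([-1.14218203e-04,  1.51307710e-01,  9.88486577e-01, -5.01811321e-04]), 'force': array([-0.47213591,  0.1161534 , -0.52471104]), 'ft_torque': array([0.00506105, 0.00219069, 0.01400632]), 'grasp_force': 0.0, 'opening': 0.0853047924960393}
```

View pics/top0.png

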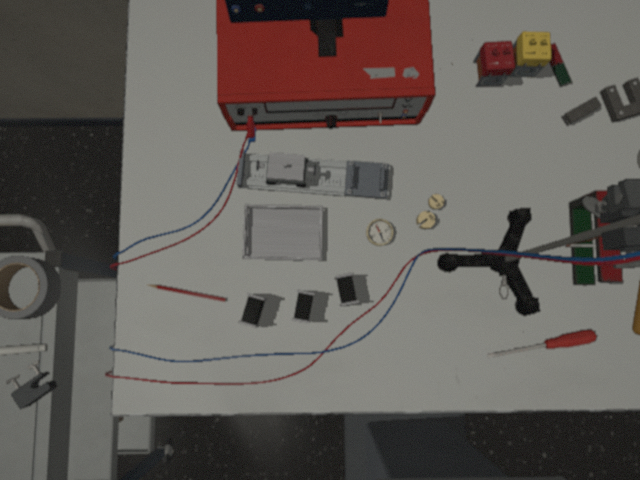

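View pics/scene0.png

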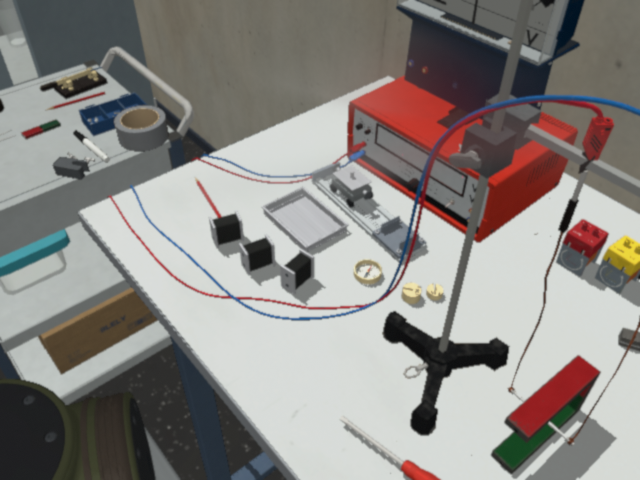

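The top view shows three dark buffers near (260,309), (310,305) and (351,289), with the tray around (285,232). The track runs along (245–390,175), with the end stop at about (369,180). Next I enlarge both views to read exact corners.

```bash
cat > h.py <<'E'
import numpy as np,cv2
from bench import status,cams
def cam(n):
    d=cams.get_image(n); return d
def w(d,u,v,z):
    "pixel -> world at height z"
    R=cv2.Rodrigues(np.array(d["rvec"]))[0];t=np.array(d["tvec"]).ravel()
    r=R.T@np.linalg.inv(d["K"])@[u,v,1.];c=-R.T@t
    return c+r*(z-c[2])/r[2]
def px(d,P):
    return cv2.projectPoints(np.array(P,float).reshape(-1,3),np.array(d["rvec"]),np.array(d["tvec"]),d["K"],None)[0].reshape(-1,2)
E
python3 - <<'E'
from h import *
d=cam("top");f=d["frame"]
c=cv2.resize(f[145:335,225:455],None,fx=3.4,fy=3.1,interpolation=cv2.INTER_CUBIC)
c=cv2.resize(f[150:335,232:462],None,fx=3.2,fy=3.2,interpolation=cv2.INTER_CUBIC)
cv2.imwrite("pics/t1.png",cv2.convertScaleAbs(c,alpha=1.3))
print(d['frame'].shape)
for u,v in[(260,309),(310,305),(351,289),(285,232),(369,180),(125,0),(115,412)]: print(u,v,w(d,u,v,0).round(3))
print(px(d,[[.165,.525,.23],[0,0,0]]))
d=cam("scene");f=d["frame"]
c=cv2.resize(f[155:315,190:450],None,fx=3.0,fy=3.0,interpolation=cv2.INTER_CUBIC)
cv2.imwrite("pics/s1.png",cv2.convertScaleAbs(c,alpha=1.3))
E
```

```text
(480, 640, 3)
260 309 [0.435 0.351 0.   ]
310 305 [0.441 0.265 0.   ]
351 289 [0.467 0.195 0.   ]
285 232 [0.568 0.308 0.   ]
369 180 [0.659 0.159 0.   ]
125 0 [1.006 0.603 0.   ]
115 412 [0.268 0.591 0.   ]
[[ 92.18760438 535.0438585 ]
 [477.98419539 580.73838391]]
```

View pics/t1.png

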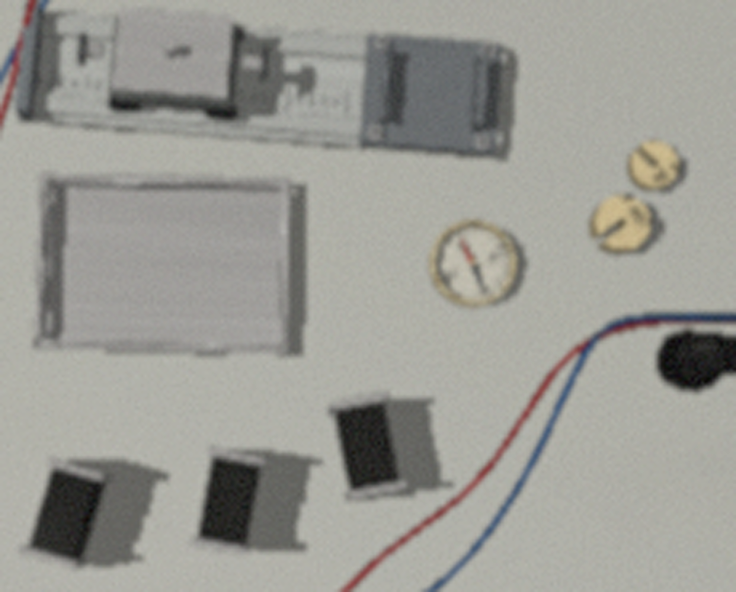

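View pics/s1.png

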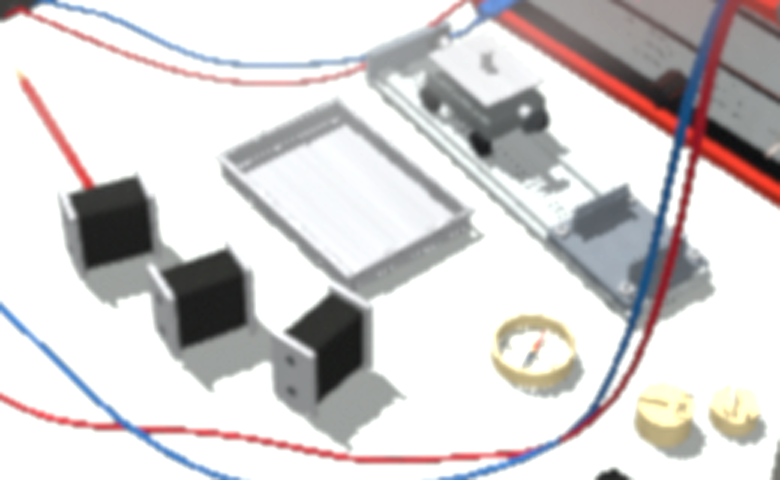

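Pixels read from these crops: the buffer top corners, the tray rim, and the end-stop block at crop (362–515, 35–158), with its cheeks near crop x 398 and 487. I'll fit poses to these and overlay them to check.

```bash
cat >> h.py <<'E'
def box(x,y,a,lx,ly,z0,z1):
    c,s=np.cos(a),np.sin(a);P=[]
    for z in(z0,z1):
        for sx,sy in((-1,-1),(1,-1),(1,1),(-1,1)):
            X,Y=sx*lx/2,sy*ly/2;P.append([x+c*X-s*Y,y+s*X+c*Y,z])
    return np.array(P)
def draw(f,d,P,k,o,col):
    p=((px(d,P)-o)*k).astype(int)
    for i in range(4):
        for a,b in((i,(i+1)%4),(i+4,(i+1)%4+4),(i,i+4)): cv2.line(f,tuple(map(int,p[a])),tuple(map(int,p[b])),col,1)
E
cat > fit.py <<'E'
from h import *
d=cam("top");sc=cam("scene")
C=lambda pts,z:np.array([w(d,232+(x+.5)/3.2-.5,150+(y+.5)/3.2-.5,z)[:2] for x,y in pts])
def rep(n,pts,z):
    q=C(pts,z);m=q.mean(0)
    e1=(q[1]-q[0]+q[2]-q[3])/2;e2=(q[0]-q[3]+q[1]-q[2])/2  # image-right, image-up
    print(n,m.round(4),"right len %.4f ang %.1f | up len %.4f ang %.1f"%(np.hypot(*e1),np.degrees(np.arctan2(e1[1],e1[0])),np.hypot(*e2),np.degrees(np.arctan2(e2[1],e2[0]))))
    return m,np.arctan2(e2[1],e2[0]),np.arctan2(e1[1],e1[0])
B={}
B['A']=rep('A',[(55,460),(105,470),(80,562),(27,548)],.05)
B['B']=rep('B',[(213,449),(262,458),(243,551),(194,541)],.05)
B['C']=rep('C',[(331,407),(388,395),(406,488),(349,498)],.05)
T=rep('tray',[(42,178),(304,183),(301,354),(36,347)],.017)
S=rep('stop',[(367,35),(515,45),(508,158),(362,146)],.016)
R=rep('track',[(35,10),(515,45),(508,158),(20,118)],.012)
ims=[]
for dd,o,k in((d,np.array([232,150]),3.2),(sc,np.array([190,155]),3.0)):
    h,wd=(185,230) if k==3.2 else (160,260)
    f=cv2.resize(dd["frame"][o[1]:o[1]+h,o[0]:o[0]+wd],None,fx=k,fy=k,interpolation=cv2.INTER_CUBIC)
    f=cv2.convertScaleAbs(f,alpha=1.3)
    for n in'ABC':
        m,a,_=B[n];draw(f,dd,box(*m,a+np.pi/2,.03,.05,0,.05),k,o,(0,0,255))
    m,a,e=T;draw(f,dd,box(*m,a,.09,.13,0,.017),k,o,(0,200,0))
    m,a,e=S;a=e+np.pi/2
    draw(f,dd,box(*m,e-np.pi/2,.04,.045,.016,.030),k,o,(0,0,255))
    draw(f,dd,box(*m,e-np.pi/2,.04,.056,.035,.0351),k,o,(255,0,0))
    ims.append(f)
cv2.imwrite("pics/o_t.png",ims[0]);cv2.imwrite("pics/o_s.png",ims[1])
E
python3 fit.py
```

```text
A [0.4345 0.3571] right len 0.0267 ang -103.6 | up len 0.0467 ang -16.2
B [0.4388 0.2758] right len 0.0252 ang -101.5 | up len 0.0473 ang -12.0
C [0.4646 0.2045] right len 0.0295 ang -79.7 | up len 0.0473 ang 10.1
tray [0.5641 0.3067] right len 0.1408 ang -91.9 | up len 0.0919 ang -1.6
stop [0.6558 0.1616] right len 0.0800 ang -94.9 | up len 0.0625 ang -4.3
track [0.6651 0.2531] right len 0.2648 ang -95.1 | up len 0.0622 ang -6.1
```

View pics/o_t.png

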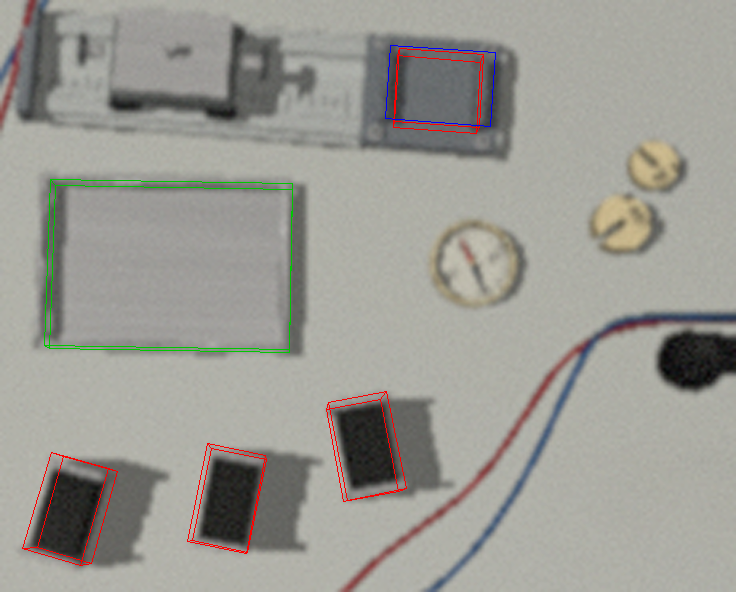

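View pics/o_s.png

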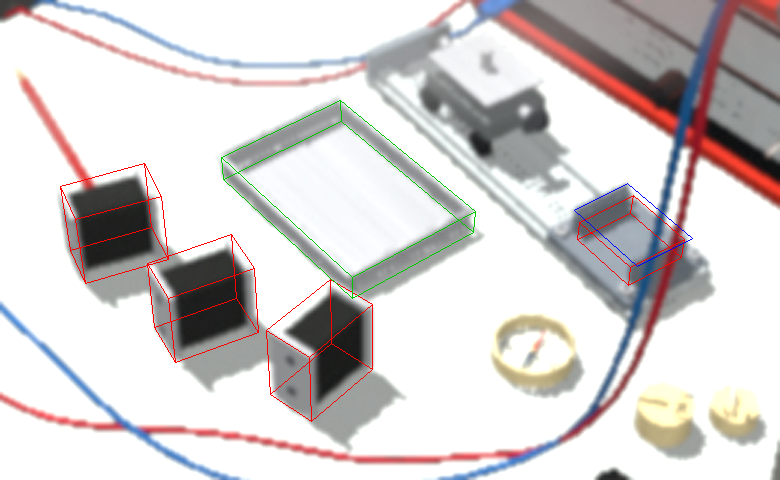

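The overlays show the stop's true centre about 2 mm nearer the robot (−x) than fitted, and the buffers agree to a few mm. That's enough to grip them, so I'll refine with blob centroids and plan the first move.

```bash
cat > plan.py <<'E'
import sys
from h import *
from scipy.spatial.transform import Rotation as Ro
def plan(x,y,z,yaw,s=None):
    """yaw: world angle (deg) of tool y. prints turn about tool z, then shift in the turned frame (mm)"""
    s=s or status.sense();q=s["orientation"];R=Ro.from_quat([q[1],q[2],q[3],q[0]]).as_matrix()
    cur=np.degrees(np.arctan2(R[1,1],R[0,1]));turn=-((yaw-cur+180)%360-180)
    a=np.radians(yaw);ty=np.array([np.cos(a),np.sin(a)]);tx=np.array([-np.sin(a),np.cos(a)])*-1
    tx=np.array([ty[1]*-1,ty[0]])  # y x z(down) = x
    tx=np.cross([*ty,0],[0,0,-1])[:2]
    D=(np.array([x,y,z])-s["ee_pos"])*1000
    print("t %.2f pos %s yaw %.1f tilt %.2f q %s"%(s["time_s"],s["ee_pos"].round(4),cur,np.degrees(np.arccos(-R[2,2])),s["q"].round(2)))
    print("turn z %.1f  then shift x %.1f y %.1f z %.1f"%(turn,D[:2]@tx,D[:2]@ty,-D[2]))
if __name__=="__main__": plan(*map(float,sys.argv[1:5]))
E
python3 plan.py .4345 .357 .020 -15
python3 - <<'E'
from h import *
d=cam("top");f=d["frame"];hsv=cv2.cvtColor(f,cv2.COLOR_BGR2HSV);g=hsv[...,2]
R=cv2.Rodrigues(np.array(d["rvec"]))[0];print("cam",-R.T@np.array(d["tvec"]).ravel())
for thr,(a,b,c,e),z in((45,(230,370,270,335),.05),(70,(345,395,155,205),.028)):
    m=(g[c:e,a:b]<thr).astype(np.uint8);n,l,st,ce=cv2.connectedComponentsWithStats(m)
    for i in range(1,n):
        if st[i,4]<40: continue
        (cx,cy),sz,an=cv2.minAreaRect(np.argwhere(l==i)[:,::-1].astype(np.float32))
        p=w(d,cx+a,cy+c,z);print(thr,st[i,4],(cx+a,cy+c),sz,an,p.round(4))
print(g[176:184,345:397:1][4], sep="")
E
```

```text
t 0.30 pos [0.1645 0.5247 0.2311] yaw 72.6 tilt 0.02 q [ 1.2   0.3   1.52  0.    1.32 -0.07]
turn z 87.6  then shift x -92.1 y 304.2 z 211.1
cam [0.42440222 0.2499663  0.90216632]
45 333 (346.26922607421875, 288.84615325927734) (23.337820053100586, 14.316478729248047) 78.69007110595703 [0.4653 0.2053 0.05  ]
45 330 (303.3269271850586, 306.36538314819336) (13.728127479553223, 23.73004913330078) 11.309932708740234 [0.4378 0.2752 0.05  ]
45 376 (252.9811305999756, 310.56603622436523) (15.933823585510254, 23.90073585510254) 15.945395469665527 [0.432  0.3564 0.05  ]
70 145 (355.28427028656006, 176.26516914367676) (6.4944233894348145, 24.176319122314453) 5.440331935882568 [0.6587 0.1854 0.028 ]
70 112 (385.3704643249512, 179.99222946166992) (7.73659610748291, 22.090017318725586) 14.743562698364258 [0.6516 0.134  0.028 ]
[101  86  82  84  84  82  79  66  62  50  52  53  50  63  81  86  86  84
  85  85  81  85  84  88  83  84  86  86  85  85  87  86  84  83  76  74
  80  81  75  57  50  54  58  66  74  79  80 100 124 134 130 132]
```

Emit:
{"name": "play_rows", "arguments": {
  "deltas": "0 0 0 0 0 10;0 0 0 0 0 10;0 0 0 0 0 10;0 0 0 0 0 10;0 0 0 0 0 10;0 0 0 0 0 10;0 0 0 0 0 10;0 0 0 0 0 10;0 0 0 0 0 7.6",
  "fingers": 1,
  "force": 20
}}

```text
time_s: 1.48
ee_pos: [0.1645, 0.5248, 0.2312]
orientation: [0.0, 0.795, 0.607, -0.0]
force: [0.5, -0.5, 0.1]
opening: 0.0854
grasp_force: 0.0
```

Emit:
{"name": "play_rows", "arguments": {
  "deltas": "-11 38 13 0 0 0;-11 38 13 0 0 0;-11 38 13 0 0 0;-11 38 13 0 0 0;-12 38 13 0 0 0;-12 38 13 0 0 0;-12 38 13 0 0 0;-12 38 13 0 0 0;0 0 0 0 0 0"
}}

```text
time_s: 2.6
ee_pos: [0.4357, 0.3555, 0.1261]
orientation: [0.0, 0.794, 0.608, -0.001]
force: [-0.7, 0.1, -0.1]
opening: 0.0852
grasp_force: 0.0
```

```bash
python3 plan.py .434 .357 .020 -15
```

```text
t 2.60 pos [0.4357 0.3555 0.1261] yaw -15.2 tilt 0.10 q [ 0.62  0.43  1.6  -0.    1.11  0.88]
turn z -0.2  then shift x 1.0 y -2.0 z 106.1
```

Emit:
{"name": "play_rows", "arguments": {
  "deltas": "1 -2 35 0 0 0;0 0 35 0 0 0;0 0 26 0 0 0;0 0 10 0 0 0;0 0 0 0 0 0"
}}

```text
time_s: 3.22
ee_pos: [0.4324, 0.359, 0.0215]
orientation: [-0.0, 0.793, 0.609, -0.0]
force: [-0.0, -0.0, 0.3]
opening: 0.0852
grasp_force: 0.0
```

Emit:
{"name": "play_rows", "arguments": {
  "deltas": "0 0 0 0 0 0;0 0 0 0 0 0;0 0 0 0 0 0;0 0 0 0 0 0;0 0 0 0 0 0;0 0 0 0 0 0",
  "fingers": 0,
  "force": 20
}}

```text
time_s: 3.98
ee_pos: [0.4332, 0.3591, 0.0225]
orientation: [0.0, 0.793, 0.609, 0.001]
force: [-0.6, -0.6, 6.3]
opening: 0.0482
grasp_force: 20.2
```

Buffer A reads 48.2 mm at 20 N, so it is hard. Next is B.

Emit:
{"name": "play_rows", "arguments": {
  "deltas": "0 0 0 0 0 0;0 0 0 0 0 0;0 0 30 0 0 0",
  "fingers": 1
}}

```text
time_s: 4.35
ee_pos: [0.4338, 0.3596, -0.0072]
orientation: [0.0, 0.793, 0.609, 0.002]
force: [-1.3, -0.6, -0.6]
opening: 0.0854
grasp_force: 0.0
```

I sent that z shift the wrong way: it went down, not up. There was no contact force, so nothing was touched. Now I rise.

Emit:
{"name": "play_rows", "arguments": {
  "deltas": "0 0 -30 0 0 0;0 0 -30 0 0 0;0 0 -30 0 0 -3;0 0 0 0 0 0"
}}

```text
time_s: 4.85
ee_pos: [0.4335, 0.3593, 0.0834]
orientation: [0.0, 0.777, 0.629, 0.002]
force: [-1.0, -0.4, -0.2]
opening: 0.0854
grasp_force: 0.0
```

```bash
python3 plan.py .438 .2755 .020 -12
```

```text
t 4.85 pos [0.4335 0.3593 0.0834] yaw -12.0 tilt 0.22 q [ 0.63  0.49  1.63 -0.    1.02  0.84]
turn z 0.0  then shift x -81.1 y 21.8 z 63.4
```

Emit:
{"name": "play_rows", "arguments": {
  "deltas": "-27 7 0 0 0 0;-27 7 0 0 0 0;-27 8 0 0 0 0;0 0 30 0 0 0;0 0 26 0 0 0;0 0 8 0 0 0;0 0 0 0 0 0"
}}

```text
time_s: 5.72
ee_pos: [0.4371, 0.2749, 0.017]
orientation: [-0.0, 0.777, 0.629, -0.0]
force: [0.4, -0.9, -0.3]
opening: 0.0854
grasp_force: 0.0
```

Emit:
{"name": "play_rows", "arguments": {
  "deltas": "0 0 0 0 0 0;0 0 0 0 0 0;0 0 0 0 0 0;0 0 0 0 0 0;0 0 0 0 0 0;0 0 0 0 0 0",
  "fingers": 0,
  "force": 20
}}

```text
time_s: 6.48
ee_pos: [0.4378, 0.2752, 0.0183]
orientation: [0.0, 0.777, 0.629, 0.001]
force: [-0.7, -0.5, 6.2]
opening: 0.0484
grasp_force: 20.2
```

B is also hard, at 48.4 mm. C should therefore be the soft one, and gripping it will confirm.

Emit:
{"name": "play_rows", "arguments": {
  "deltas": "0 0 0 0 0 0;0 0 0 0 0 0;0 0 -30 0 0 0;0 0 -30 0 0 -10;0 0 -5 0 0 -10;0 0 0 0 0 -2;0 0 0 0 0 0",
  "fingers": 1
}}

```text
time_s: 7.35
ee_pos: [0.4371, 0.2748, 0.0818]
orientation: [-0.0, 0.644, 0.765, -0.0]
force: [0.5, -0.0, 0.2]
opening: 0.0854
grasp_force: 0.0
```

```bash
python3 plan.py .465 .205 .020 10
```

```text
t 7.35 pos [0.4371 0.2748 0.0818] yaw 9.8 tilt 0.05 q [ 0.49  0.41  1.76 -0.    0.98  0.32]
turn z -0.2  then shift x -73.6 y 15.3 z 61.8
```

Emit:
{"name": "play_rows", "arguments": {
  "deltas": "-25 5 0 0 0 0;-25 5 0 0 0 0;-24 5 0 0 0 0;0 0 30 0 0 0;0 0 24 0 0 0;0 0 7 0 0 0;0 0 0 0 0 0"
}}

```text
time_s: 8.22
ee_pos: [0.4649, 0.2047, 0.0212]
orientation: [-0.0, 0.643, 0.766, -0.0]
force: [0.3, -0.1, 0.0]
opening: 0.0856
grasp_force: 0.0
```

Emit:
{"name": "play_rows", "arguments": {
  "deltas": "0 0 0 0 0 0;0 0 0 0 0 0;0 0 0 0 0 0;0 0 0 0 0 0;0 0 0 0 0 0;0 0 0 0 0 0;0 0 0 0 0 0",
  "fingers": 0,
  "force": 20
}}

```text
time_s: 9.1
ee_pos: [0.4658, 0.205, 0.0227]
orientation: [0.001, 0.643, 0.766, 0.001]
force: [-1.9, -0.1, 11.3]
opening: 0.0422
grasp_force: 18.6
```

```bash
python3 plan.py .465 .205 .020 10
```

```text
t 9.10 pos [0.4658 0.205  0.0227] yaw 10.0 tilt 0.14 q [0.34 0.49 1.81 0.   0.84 0.17]
turn z -0.0  then shift x 0.1 y -0.8 z 2.7
```

C yields to 42.2 mm, so it is soft. I lift it, turn it and head for the stop.

Emit:
{"name": "play_rows", "arguments": {
  "deltas": "0 0 0 0 0 0;0 0 0 0 0 0;0 0 -20 0 0 0;0 0 -25 0 0 0;0 0 -30 0 0 0;0 0 0 0 0 0",
  "fingers": 0,
  "force": 23
}}

```text
time_s: 9.85
ee_pos: [0.4659, 0.205, 0.0983]
orientation: [0.001, 0.643, 0.766, 0.002]
force: [0.5, 0.4, -1.3]
opening: 0.0373
grasp_force: 27.2
```

Emit:
{"name": "play_rows", "arguments": {
  "deltas": "0 0 -5 0 0 -9;0 0 -5 0 0 -9;0 0 0 0 0 -9;0 0 0 0 0 -9;0 0 0 0 0 -9;0 0 0 0 0 -10;0 0 0 0 0 -10;0 0 0 0 0 -10;0 0 0 0 0 0"
}}

```text
time_s: 10.98
ee_pos: [0.4646, 0.2045, 0.1054]
orientation: [-0.001, 0.044, 0.999, -0.0]
force: [0.3, -0.9, -1.6]
opening: 0.0374
grasp_force: 27.2
```

```bash
python3 plan.py .6545 .1603 .100 85; grep -c . h.py
```

```text
t 10.97 pos [0.4646 0.2045 0.1054] yaw 84.9 tilt 0.07 q [ 0.34  0.35  1.77  0.    1.02 -1.14]
turn z -0.1  then shift x -193.1 y -27.5 z 5.4
21
```

Emit:
{"name": "play_rows", "arguments": {
  "deltas": "-38 -5 0 0 0 0;-39 -6 0 0 0 0;-39 -6 0 0 0 0;-39 -5 0 0 0 0;-38 -5 0 0 0 0;0 0 0 0 0 0;0 0 0 0 0 0"
}}

```text
time_s: 11.85
ee_pos: [0.6541, 0.161, 0.1053]
orientation: [-0.001, 0.045, 0.999, -0.0]
force: [-0.5, 0.4, -1.0]
opening: 0.0374
grasp_force: 27.2
```

```bash
python3 plan.py .6545 .1603 .100 85; python3 - <<'E'
from h import *
ims=[]
for n,(a,c) in(("top",(330,140)),("scene",(345,170))):
    d=cam(n);f=d["frame"][c:c+100,a:a+100]
    ims.append(cv2.convertScaleAbs(cv2.resize(f,None,fx=4,fy=4,interpolation=cv2.INTER_CUBIC),alpha=1.3))
cv2.imwrite("pics/p7.png",np.hstack(ims))
E
```

```text
t 11.85 pos [0.6541 0.161  0.1053] yaw 84.8 tilt 0.09 q [ 0.19  0.69  1.25  0.    1.21 -1.29]
turn z -0.2  then shift x -0.4 y -0.6 z 5.3
```

View pics/p7.png

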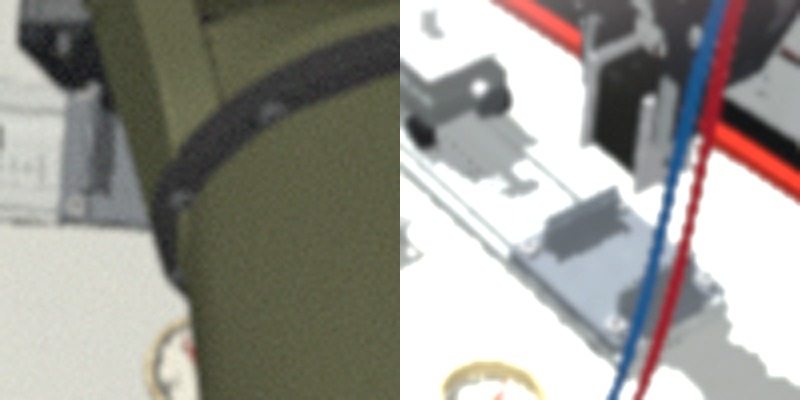

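The arm hides the stop from the top camera. In the scene view the buffer's lower corners are near crop (585,142) and (637,188), above the cheeks at (580,215) and (665,285). I'll overlay the predicted boxes there.

```bash
python3 - <<'E'
from h import *
d=cam("scene");o=np.array([370,165]);k=6
f=cv2.resize(d["frame"][165:265,370:440+30],None,fx=k,fy=k,interpolation=cv2.INTER_CUBIC)
a=np.radians(85-90)
s=status.sense();x,y,z=s["ee_pos"]
draw(f,d,box(x,y,a,.03,.0374,z-.022,z+.028),k,o,(0,0,255))
sx,sy=.6545,.1603
for yy0,yy1,z0,z1 in((.0225,.0225,.016,.030),(-.0225,-.0225,.016,.030),(.028,.028,.035,.035),(-.028,-.028,.035,.035)):
    c,s_=np.cos(a),np.sin(a)
    P=[[sx+c*X-s_*yy0,sy+s_*X+c*yy0,zz] for X,zz in((-.02,z0),(.02,z0),(.02,z1),(-.02,z1))]
    cv2.polylines(f,[((px(d,P)-o)*k).astype(int)],True,(0,255,0),1)
cv2.imwrite("pics/p8.png",f)
E
```

```text
(no output)
```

View pics/p8.png

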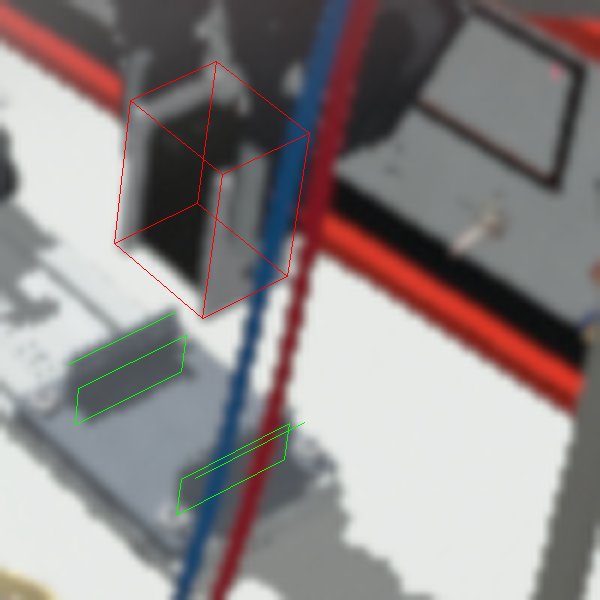

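The overlay matches both cheeks to about 1 mm, and the held buffer agrees with its predicted box. Now I lower it.

Emit:
{"name": "play_rows", "arguments": {
  "deltas": "0 -1 15 0 0 0;0 0 15 0 0 0;0 0 15 0 0 0;0 0 8 0 0 0;0 0 4 0 0 0;0 0 0 0 0 0;0 0 0 0 0 0"
}}

```text
time_s: 12.88
ee_pos: [0.6559, 0.1622, 0.0505]
orientation: [0.002, 0.043, 0.999, 0.002]
force: [3.8, 13.6, 5.2]
opening: 0.0374
grasp_force: 26.0
```

Emit:
{"name": "play_rows", "arguments": {
  "deltas": "0 0 2 0 0 0;0 0 2 0 0 0;0 0 0 0 0 0;0 0 0 0 0 0"
}}

```text
time_s: 13.38
ee_pos: [0.6557, 0.1623, 0.0463]
orientation: [0.002, 0.043, 0.999, 0.002]
force: [2.9, 14.0, 5.4]
opening: 0.0374
grasp_force: 25.9
```

There is a sideways force of about 14 N toward +y, so the buffer rubs the −y side. I'll back up a bit and shift +y.

Emit:
{"name": "play_rows", "arguments": {
  "deltas": "0 0 -8 0 0 0;0 2 0 0 0 0;0 0 0 0 0 0"
}}

```text
time_s: 13.75
ee_pos: [0.6549, 0.1622, 0.0528]
orientation: [-0.0, 0.044, 0.999, 0.0]
force: [-0.1, 2.6, -2.5]
opening: 0.0368
grasp_force: 27.2
```

Emit:
{"name": "play_rows", "arguments": {
  "deltas": "0 1.5 0 0 0 0;0 0 0 0 0 0;0 0 0 0 0 0"
}}

```text
time_s: 14.12
ee_pos: [0.6551, 0.1632, 0.0532]
orientation: [-0.0, 0.044, 0.999, -0.0]
force: [-1.3, -0.2, -1.1]
opening: 0.0371
grasp_force: 27.5
```

```bash
python3 - <<'E'
from h import *
d=cam("scene");o=np.array([370,165]);k=6
f=cv2.resize(d["frame"][165:265,370:440+30],None,fx=k,fy=k,interpolation=cv2.INTER_CUBIC)
f=cv2.convertScaleAbs(f,alpha=1.2)
cv2.imwrite("pics/p9.png",f)
E
```

```text
(no output)
```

View pics/p9.png

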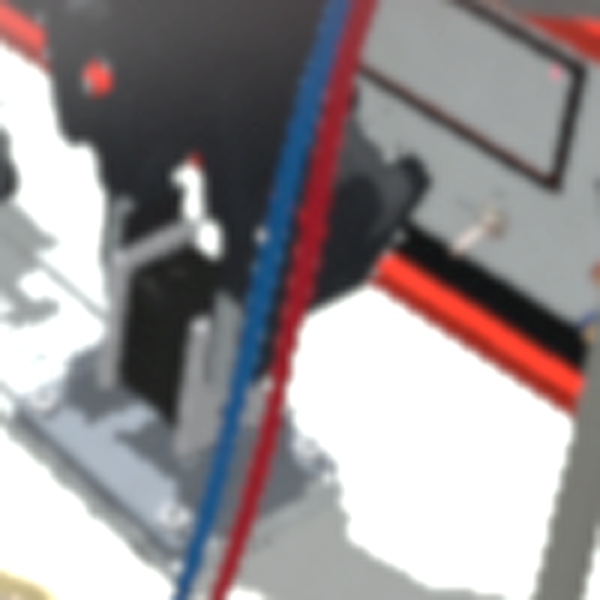

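The buffer is upright and sits between the cheeks, with its lower near corners at (103,385) and (180,450). I'll find the centre by touch: down a little, then gently toward +y until the other cheek is felt.

Emit:
{"name": "play_rows", "arguments": {
  "deltas": "0 1 0 0 0 0;0 0 4 0 0 0;0 0 3 0 0 0;0 0 0 0 0 0"
}}

```text
time_s: 14.68
ee_pos: [0.655, 0.1643, 0.0458]
orientation: [-0.0, 0.044, 0.999, -0.0]
force: [-0.0, -0.5, -0.9]
opening: 0.037
grasp_force: 27.5
```

Emit:
{"name": "play_rows", "arguments": {
  "deltas": "0 1 0 0 0 0;0 0 0 0 0 0"
}}

```text
time_s: 14.92
ee_pos: [0.6553, 0.1655, 0.0464]
orientation: [0.0, 0.044, 0.999, 0.0]
force: [-0.2, 0.7, -1.2]
opening: 0.0368
grasp_force: 27.5
```

Emit:
{"name": "play_rows", "arguments": {
  "deltas": "0 1 0 0 0 0;0 0 0 0 0 0"
}}

```text
time_s: 15.18
ee_pos: [0.6554, 0.1665, 0.0463]
orientation: [0.0, 0.044, 0.999, 0.0]
force: [-1.0, -0.5, -1.5]
opening: 0.0371
grasp_force: 27.5
```

Emit:
{"name": "play_rows", "arguments": {
  "deltas": "0 1 0 0 0 0;0 0 0 0 0 0"
}}

```text
time_s: 15.42
ee_pos: [0.6554, 0.1675, 0.0463]
orientation: [0.0, 0.044, 0.999, 0.0]
force: [-0.3, -0.0, -1.2]
opening: 0.0372
grasp_force: 27.5
```

Emit:
{"name": "play_rows", "arguments": {
  "deltas": "0 1 0 0 0 0;0 0 0 0 0 0"
}}

```text
time_s: 15.68
ee_pos: [0.6555, 0.1685, 0.0463]
orientation: [-0.0, 0.044, 0.999, 0.0]
force: [0.8, -0.5, -1.9]
opening: 0.0371
grasp_force: 27.5
```

Emit:
{"name": "play_rows", "arguments": {
  "deltas": "0 1 0 0 0 0;0 0 0 0 0 0"
}}

```text
time_s: 15.92
ee_pos: [0.6556, 0.1693, 0.0463]
orientation: [0.0, 0.044, 0.999, -0.0]
force: [-0.5, -1.3, -1.1]
opening: 0.0374
grasp_force: 27.5
```

Emit:
{"name": "play_rows", "arguments": {
  "deltas": "0 0.7 0 0 0 0;0 0 0 0 0 0"
}}

```text
time_s: 16.18
ee_pos: [0.6556, 0.1694, 0.0463]
orientation: [-0.0, 0.044, 0.999, -0.0]
force: [-1.6, -4.7, -0.4]
opening: 0.0372
grasp_force: 27.4
```

The walls are felt at TCP y = 0.1623 and 0.1693. That is a 7 mm gap, matching 45 − 38 mm, so the centre is 0.1658. I centre there and lower to the floor.

Emit:
{"name": "play_rows", "arguments": {
  "deltas": "0 -2 0 0 0 0;0 -2.1 0 0 0 0;0 0 3 0 0 0;0 0 3 0 0 0;0 0 0 0 0 0;0 0 0 0 0 0"
}}

```text
time_s: 16.92
ee_pos: [0.6553, 0.1661, 0.0403]
orientation: [-0.0, 0.044, 0.999, 0.0]
force: [-0.6, -0.3, -2.5]
opening: 0.0369
grasp_force: 27.5
```

Emit:
{"name": "play_rows", "arguments": {
  "deltas": "0 0 1.5 0 0 0;0 0 0 0 0 0"
}}

```text
time_s: 17.18
ee_pos: [0.6555, 0.1661, 0.0395]
orientation: [0.0, 0.044, 0.999, 0.0]
force: [-3.0, 0.4, 5.2]
opening: 0.0375
grasp_force: 28.1
```

Emit:
{"name": "play_rows", "arguments": {
  "deltas": "0 0 1 0 0 0;0 0 0 0 0 0"
}}

```text
time_s: 17.42
ee_pos: [0.6556, 0.1661, 0.0395]
orientation: [0.0, 0.044, 0.999, 0.0]
force: [-7.8, -1.9, 13.5]
opening: 0.0372
grasp_force: 28.9
```

Floor contact is felt at TCP z = 0.0395. I release to a modest opening.

Emit:
{"name": "play_rows", "arguments": {
  "deltas": "0 0 0 0 0 0;0 0 0 0 0 0;0 0 0 0 0 0;0 0 0 0 0 0",
  "fingers": 0.65
}}

```text
time_s: 17.92
ee_pos: [0.6553, 0.166, 0.0377]
orientation: [-0.0, 0.044, 0.999, -0.0]
force: [-0.3, -0.0, 0.1]
opening: 0.0556
grasp_force: 0.0
```

Emit:
{"name": "play_rows", "arguments": {
  "deltas": "0 0 -15 0 0 0;0 0 -25 0 0 0;0 0 -30 0 0 0;40 0 0 0 0 0;50 0 0 0 0 0;50 0 0 0 0 0;50 0 0 0 0 0;0 0 0 0 0 0"
}}

```text
time_s: 18.92
ee_pos: [0.4639, 0.1829, 0.1089]
orientation: [0.0, 0.043, 0.999, 0.0]
force: [0.7, 0.1, 0.1]
opening: 0.0554
grasp_force: 0.0
```

```bash
python3 - <<'E'
from h import *
ims=[]
for n,(a,c) in(("top",(325,140)),("scene",(365,160))):
    d=cam(n);f=d["frame"][c:c+80,a:a+80]
    cv2.imwrite(f"pics/raw_{n}.png",d["frame"])
    ims.append(cv2.convertScaleAbs(cv2.resize(f,None,fx=5,fy=5,interpolation=cv2.INTER_CUBIC),alpha=1.2))
cv2.imwrite("pics/p10.png",np.hstack(ims))
E
```

```text
(no output)
```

View pics/p10.png

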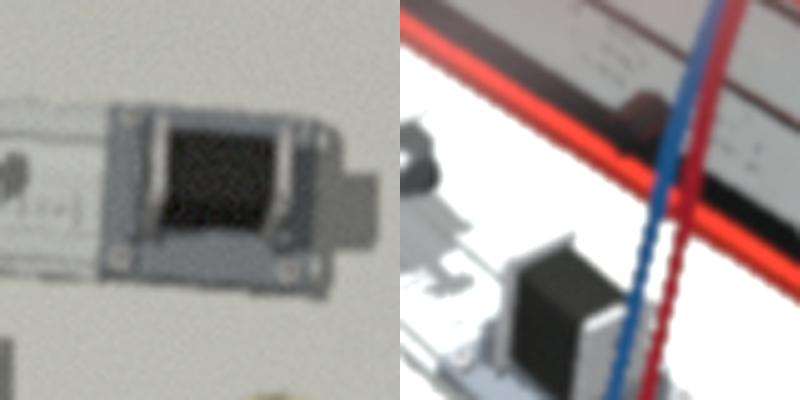

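The top view shows the buffer standing between the cheeks: plates at crop columns 150–168 and 272–293, top edge at crop row 115, and it looks square. The ten views are used up, so I'll check the centring numerically.

```bash
python3 - <<'E'
from h import *
d=cam("top");s=cam("scene")
# predicted crop coords (5x) for seated buffer
for sx,sy in((.6545,.1603),):
  for n,dd,o in(("top",d,(325,140)),("scene",s,(365,160))):
    for nm,P in(("buf30x45",box(sx,sy,np.radians(-5),.03,.045,.016,.066)),("rub26x37",box(sx,sy,np.radians(-5),.026,.037,.016,.066))):
        print(n,nm,((px(dd,P)-o)*5+np.array([0,0])+(400 if n=="scene" else 0,0)).round(0).astype(int).tolist())
f=d["frame"][...,2].astype(int)
print("rows 158..192, cols 352..384 (x2)")
for r in range(158,194,1): print(r,f[r,350:388:2])
E
python3 plan.py .438 .2755 .1 -12
```

```text
top buf30x45 [[284, 248], [289, 164], [160, 155], [154, 239], [302, 212], [307, 124], [171, 113], [165, 202]]
top rub26x37 [[272, 242], [277, 169], [171, 161], [166, 234], [290, 205], [295, 129], [182, 120], [177, 197]]
scene buf30x45 [[583, 449], [651, 414], [565, 340], [499, 373], [599, 340], [668, 305], [580, 231], [511, 264]]
scene rub26x37 [[580, 439], [638, 409], [568, 348], [511, 377], [595, 331], [655, 301], [583, 240], [523, 269]]
rows 158..192, cols 352..384 (x2)
158 [155 158 156 155 157 155 156 156 156 155 154 155 155 154 155 154 155 152
 153]
159 [152 150 149 151 150 154 155 157 157 159 152 156 155 155 154 153 154 153
 155]
160 [139 136 131 134 140 142 151 149 148 150 151 151 154 156 155 154 158 155
 156]
161 [123 114 105 113 118 118 128 131 132 131 135 137 143 148 149 150 149 153
 152]
162 [111 103  91 106 104  98 103 107 105 110 116 113 122 130 130 131 134 138
 146]
163 [119 104  81 107 110  95  96  91  94  99  99  96 102 106 102 108 115 124
 132]
164 [114 100  78 113 112  86  92  88  91  90  91  93  93  94  93  99 109 102
 114]
165 [104  89  73 116 105  71  73  74  79 
[... 1644 characters left out ...]
6 56 77 73 74 53 61]
187 [80 63 70 63 74 77 77 81 88 92 88 88 79 80 78 73 78 57 60]
188 [89 70 77 70 89 91 90 89 94 95 94 94 91 88 84 70 74 57 63]
189 [102  83  90  85  89  96  95  95  96  96  95  92  94  93  86  62  66  62
  71]
190 [108  83  94  91  97  95  94  94  93  93  93  95  94  92  89  65  68  77
  83]
191 [105  82  97  95  95  97  95  92  95  96  94  94  95  97  92  87  89  93
  93]
192 [107  81  95  92  94  95  96  96  96  96  95  94  93  94  97 100 106 104
  97]
193 [106  85  95  96  93  95  95  96  95  97  91  91  95  94  96 109 106 106
  99]
t 19.12 pos [0.4671 0.1826 0.1084] yaw 85.0 tilt 0.08 q [ 0.3   0.34  1.78 -0.    1.02 -1.18]
turn z 97.0  then shift x 84.9 y -47.8 z 8.4
```

```bash
python3 - <<'E'
from h import *
f=cv2.imread("pics/top0.png")[...,2].astype(int)
np.set_printoptions(linewidth=250)
print("orig cols 344..396 rows 156..202")
for r in range(156,204): print(r,f[r,345:394:1])
d=cam("top")
a=np.radians(-5)
for x,y in((.6553,.1655),):
    P=[[x+np.cos(a)*X-np.sin(a)*Y,y+np.sin(a)*X+np.cos(a)*Y,z] for z,Y in((.016,0),(.035,.029),(.035,-.029)) for X in(-.031,-.02,.02,.031)]
    print(px(d,P).round(1).tolist())
E
```

```text
orig cols 344..396 rows 156..202
156 [131 131 130 130 132 131 131 132 132 129 132 133 132 131 131 130 134 130 131 132 132 133 131 130 132 132 130 133 130 133 129 131 128 130 131 131 131 133 130 129 129 130 133 131 132 132 130 133 130]
157 [134 133 130 133 133 132 131 130 133 131 133 132 131 130 132 133 130 130 133 133 131 131 131 132 130 134 133 131 130 130 133 131 135 131 131 132 133 132 133 128 130 132 132 132 131 131 129 133 130]
158 [129 132 132 131 135 132 133 132 133 132 131 134 134 132 132 135 133 134 132 131 132 131 132 131 131 135 131 132 134 134 130 130 132 131 130 132 131 130 133 133 130 133 129 130 133 133 133 131 131]
159 [133 129 126 127 125 132 130 129 128 127 129 126 131 130 130 129 131 133 132 137 133 132 133 132 131 132 134 130 132 132 134 130 131 130 130 132 134 133 132 131 131 133 130 131 133 131 132 128 134]
160 [121 118 115 108 114 118 121 117 113 112 114 115 118 119 120 120 125 124 129 129 128 129 127 129 127 131 131 129 130 131 133 132 134 132 131 132 131 130 131 131 133 129 130 131 132 128 131 133 132]
161 [120 110  94  91  95 104 102  98  94  91  92  94  98 
[... 8121 characters left out ...]
33 132 136 135 133 134 135 135 134 133 132 133 131 134 132 131 136 133 129 129 130 128 128 134 131 132]
202 [136 133 131 133 132 135 134 132 134 132 133 133 134 133 134 134 132 132 133 135 134 133 133 135 134 133 132 130 133 133 134 133 134 131 133 133 133 133 131 134 134 131 133 131 133 131 130 134 131]
203 [134 134 135 135 130 135 133 134 132 134 134 132 131 135 129 132 132 135 132 134 134 133 130 133 132 133 135 131 133 133 134 132 134 134 132 132 133 133 133 131 131 134 134 131 132 132 133 133 132]
[[365.2, 197.3], [365.6, 191.1], [367.1, 168.7], [367.5, 162.6], [349.0, 193.5], [349.5, 187.2], [351.1, 164.3], [351.6, 158.1], [383.2, 196.1], [383.6, 189.8], [385.0, 166.9], [385.4, 160.7]]
```

Against the base edges and screws (midline row 178.1, so seat x ≈ 0.658), the buffer (x ≈ 0.655) sits about 3 mm too near across the track. I'll regrasp it, shift 3 mm outward and reseat.

Emit:
{"name": "play_rows", "arguments": {
  "deltas": "-50 0 0 0 0 0;-50 0 0 0 0 0;-50 0 0 0 0 0;-40 0 0 0 0 0;0 0 0 0 0 0;0 0 25 0 0 0;0 0 25 0 0 0;0 0 15 0 0 0;0 0 2 0 0 0;0 0 0 0 0 0"
}}

```text
time_s: 20.42
ee_pos: [0.6557, 0.1661, 0.0416]
orientation: [0.001, 0.044, 0.999, 0.0]
force: [0.5, 0.0, 0.3]
opening: 0.0554
grasp_force: 0.0
```

Emit:
{"name": "play_rows", "arguments": {
  "deltas": "0 0 0 0 0 0;0 0 0 0 0 0;0 0 0 0 0 0;0 0 0 0 0 0;0 0 0 0 0 0;0 0 0 0 0 0",
  "fingers": 0,
  "force": 23
}}

```text
time_s: 21.18
ee_pos: [0.6562, 0.1663, 0.0426]
orientation: [0.001, 0.044, 0.999, 0.0]
force: [0.4, 0.3, 5.8]
opening: 0.0384
grasp_force: 23.4
```

Emit:
{"name": "play_rows", "arguments": {
  "deltas": "0 0 -2 0 0 0;-1.5 0 0 0 0 0;-1.5 0 0 0 0 0;0 0 2 0 0 0;0 0 0.5 0 0 0;0 0 0 0 0 0"
}}

```text
time_s: 21.92
ee_pos: [0.6587, 0.1657, 0.0425]
orientation: [0.001, 0.044, 0.999, 0.0]
force: [-10.0, -2.1, 19.4]
opening: 0.0378
grasp_force: 23.9
```

Emit:
{"name": "play_rows", "arguments": {
  "deltas": "0 0 0.5 0 0 0;0 0 0 0 0 0"
}}

```text
time_s: 22.18
ee_pos: [0.6588, 0.1657, 0.0425]
orientation: [0.001, 0.044, 0.999, 0.0]
force: [-11.6, -3.7, 22.8]
opening: 0.0374
grasp_force: 24.1
```

It is down on the floor at x = 0.6588. I relieve the press, release and retreat, then measure again.

Emit:
{"name": "play_rows", "arguments": {
  "deltas": "0 0 -1 0 0 0;0 0 0 0 0 0;0 0 0 0 0 0;0 0 0 0 0 0;0 0 0 0 0 0",
  "fingers": 0.65
}}

```text
time_s: 22.8
ee_pos: [0.6583, 0.1657, 0.0406]
orientation: [-0.0, 0.044, 0.999, -0.0]
force: [0.0, 0.7, -0.5]
opening: 0.0555
grasp_force: 0.0
```

Emit:
{"name": "play_rows", "arguments": {
  "deltas": "0 0 -15 0 0 0;0 0 -25 0 0 0;0 0 -30 0 0 0;40 0 0 0 0 0;50 0 0 0 0 0;50 0 0 0 0 0;50 0 0 0 0 0;0 0 0 0 0 0"
}}

```text
time_s: 23.8
ee_pos: [0.4669, 0.1827, 0.1119]
orientation: [0.0, 0.043, 0.999, 0.0]
force: [1.0, 0.1, 0.4]
opening: 0.0555
grasp_force: 0.0
```

```bash
python3 - <<'E'
from h import *
np.set_printoptions(linewidth=250)
o=cv2.imread("pics/raw_top.png");n=cam("top");g=n["frame"]
def st(f,a,b,c,e,t):
    h=(f[c:e,a:b].max(2)<t).astype(np.uint8);k,l,s,ce=cv2.connectedComponentsWithStats(h);i=1+np.argmax(s[1:,4]);return s[i],ce[i]+[a,c]
for f in(o,g):
    print(st(f,355,384,160,192,45)); print("col363",f[160:192,362:366,2].mean(1).round(0)); print("col374",f[160:192,373:377,2].mean(1).round(0));print("row174",f[172:177,350:390,2].mean(0).round(0))
print("buf A,B now")
for a,b in((235,285),(286,330)):
    m=(g[285:330,a:b].max(2)<45).astype(np.uint8);k,l,s,ce=cv2.connectedComponentsWithStats(m);i=1+np.argmax(s[1:,4])
    (cx,cy),sz,an=cv2.minAreaRect(np.argwhere(l==i)[:,::-1].astype(np.float32));print(s[i,4],sz,an,w(n,cx+a,cy+285,.045).round(4))
E
python3 plan.py .438 .2755 .1 -12
```

```text
(array([  2,   7,  22,  19, 370], dtype=int32), array([368.02432432, 176.17297297]))
col363 [150. 130. 104.  93.  89.  74.  50.  34.  34.  32.  34.  35.  33.  32.  34.  35.  33.  34.  33.  31.  24.  22.  20.  21.  18.  37.  59.  81.  90.  94.  94.  95.]
col374 [153. 146. 124. 102.  94.  90.  74.  48.  34.  32.  32.  34.  33.  32.  31.  33.  33.  32.  34.  34.  26.  24.  17.  20.  22.  34.  57.  81.  92.  93.  94.  94.]
row174 [ 91.  89.  89.  73.  73. 105. 132. 121.  77.  36.  32.  33.  34.  33.  34.  33.  34.  32.  33.  34.  34.  35.  34.  33.  34.  31.  32.  34.  32.  54.  98. 132. 123.  86.  58.  56.  56.  63.  77.  88.]
(array([  2,   5,  23,  19, 372], dtype=int32), array([368.22311828, 174.30913978]))
col363 [150. 130. 102.  77.  54.  38.  33.  32.  32.  36.  33.  33.  34.  34.  35.  34.  32.  32.  24.  25.  21.  22.  22.  30.  55.  78.  93.  94.  94.  95.  94.  94.]
col374 [153. 145. 126. 101.  76.  52.  34.  30.  33.  35.  32.  32.  33.  32.  34.  31.  34.  34.  29.  25.  20.  22.  19.  24.  49.  73.  91.  94.  93.  94.  93.  94.]
row174 [ 91.  92.  89.  73.  72. 105. 131. 122.  76.  37.  32.  32.  34.  31.  33.  36.  31.  34.  32.  35.  33.  34.  34.  31.  35.  35.  31.  34.  33.  50.  97. 130. 125.  86.  59.  55.  57.  62.  76.  88.]
buf A,B now
344 (15.247020721435547, 23.213932037353516) 15.945395469665527 [0.4328 0.3569 0.045 ]
313 (13.335895538330078, 23.337820053100586) 11.309932708740234 [0.4379 0.2753 0.045 ]
t 23.85 pos [0.4688 0.1827 0.1123] yaw 85.0 tilt 0.12 q [ 0.3   0.33  1.78 -0.    1.03 -1.19]
turn z 97.0  then shift x 84.4 y -49.4 z 12.3
```

The buffer moved 3 mm as intended, and its lower edge (row 184.0) now matches the predicted centred row (183.8). Next is hard buffer B, to the tray.

Emit:
{"name": "play_rows", "arguments": {
  "deltas": "0 0 0 0 0 10;0 0 0 0 0 10;0 0 0 0 0 10;0 0 0 0 0 10;0 0 0 0 0 10;0 0 0 0 0 10;0 0 0 0 0 10;0 0 0 0 0 10;0 0 0 0 0 10;0 0 0 0 0 7",
  "fingers": 1
}}

```text
time_s: 25.1
ee_pos: [0.4704, 0.1822, 0.1115]
orientation: [0.0, 0.779, 0.627, 0.001]
force: [-0.8, -0.6, -0.7]
opening: 0.0852
grasp_force: 0.0
```

Emit:
{"name": "play_rows", "arguments": {
  "deltas": "28 -16 0 0 0 0;28 -16 0 0 0 0;28 -16 0 0 0 0;0 0 0 0 0 0;0 0 0 0 0 0"
}}

```text
time_s: 25.72
ee_pos: [0.4404, 0.2742, 0.1111]
orientation: [0.0, 0.777, 0.629, 0.0]
force: [-0.4, -0.1, -0.5]
opening: 0.0855
grasp_force: 0.0
```

```bash
python3 plan.py .438 .2753 .020 -12
```

```text
t 25.73 pos [0.4404 0.2742 0.1111] yaw -12.0 tilt 0.04 q [ 0.49  0.37  1.73 -0.    1.04  0.7 ]
turn z -0.0  then shift x 0.6 y -2.6 z 91.1
```

Emit:
{"name": "play_rows", "arguments": {
  "deltas": "0 -2.5 30 0 0 0;0 0 30 0 0 0;0 0 22 0 0 0;0 0 7 0 0 0;0 0 0 0 0 0"
}}

```text
time_s: 26.35
ee_pos: [0.4376, 0.2746, 0.022]
orientation: [0.0, 0.777, 0.629, 0.0]
force: [0.1, -0.1, 0.8]
opening: 0.0854
grasp_force: 0.0
```

Emit:
{"name": "play_rows", "arguments": {
  "deltas": "0 0 0 0 0 0;0 0 0 0 0 0;0 0 0 0 0 0;0 0 0 0 0 0;0 0 0 0 0 0;0 0 -25 0 0 0;0 0 -30 0 0 0;0 0 -15 0 0 0;0 0 0 0 0 0",
  "fingers": 0,
  "force": 25
}}

```text
time_s: 27.48
ee_pos: [0.4374, 0.2751, 0.0924]
orientation: [0.0, 0.777, 0.629, 0.001]
force: [-0.6, 1.3, -1.9]
opening: 0.0474
grasp_force: 28.2
```

Emit:
{"name": "play_rows", "arguments": {
  "deltas": "6 30 0 0 0 0;7 31 0 0 0 0;7 31 0 0 0 0;6 31 0 0 0 0;0 0 0 0 0 0;0 0 0 0 0 0"
}}

```text
time_s: 28.22
ee_pos: [0.5619, 0.2746, 0.0904]
orientation: [-0.0, 0.777, 0.629, -0.001]
force: [0.1, -0.0, -1.5]
opening: 0.0471
grasp_force: 28.2
```

```bash
python3 plan.py .564 .275 .026 -12; python3 - <<'E'
from h import *
np.set_printoptions(linewidth=250)
f=cv2.imread("pics/top0.png")[...,2].astype(int)
print("row232",f[230:235,240:332].mean(0).round(0).astype(int)); print("col285",f[200:268,280:290].mean(1).round(0).astype(int))
d=cam("top");P=box(.564,.3067,np.radians(-1.9),.09,.13,.002,.017);print(px(d,P).round(1).tolist())
E
```

```text
t 28.23 pos [0.5619 0.2746 0.0904] yaw -12.0 tilt 0.13 q [0.4  0.61 1.42 0.   1.11 0.61]
turn z -0.0  then shift x 0.8 y 2.0 z 64.4
row232 [137 134 130 123 118 105  88  89  80  71  74  93 114 125 123 123 122 123 123 122 123 123 122 121 121 122 122 122 122 122 122 122 120 120 121 121 121 121 121 120 119 121 121 121 120 121 120 120 121 120 121 120 120 121 121 121 120 120 120 121 120 120
 120 120 120 121 121 121 120 120 121 121 122 121 120 120 122 120 118 114 119 117  92  76  77  77  80 100 126 134 135 135]
col285 [135 134 134 131 123 120 116  96  84 101 118 121 120 121 119 118 119 119 121 119 122 122 122 122 123 122 123 122 121 121 121 120 120 120 122 122 121 122 123 123 122 122 122 122 121 122 123 123 122 124 124 124 122 122 122 122 116 111 111 109 118 132
 137 136 136 136 136 136]
[[322.4, 260.5], [323.5, 209.3], [249.2, 207.6], [247.1, 258.8], [322.4, 259.6], [323.6, 207.6], [248.1, 205.8], [245.9, 257.8]]
```

Emit:
{"name": "play_rows", "arguments": {
  "deltas": "3 2 0 0 0 0;0 0 25 0 0 0;0 0 25 0 0 0;0 0 11 0 0 0;0 0 3 0 0 0;0 0 0 0 0 0"
}}

```text
time_s: 29.02
ee_pos: [0.5657, 0.2775, 0.0285]
orientation: [0.0, 0.777, 0.629, 0.0]
force: [0.3, -0.7, -2.0]
opening: 0.047
grasp_force: 28.2
```

Emit:
{"name": "play_rows", "arguments": {
  "deltas": "0 0 2 0 0 0;0 0 0 0 0 0"
}}

```text
time_s: 29.28
ee_pos: [0.5655, 0.2774, 0.0261]
orientation: [0.0, 0.777, 0.629, 0.0]
force: [-0.1, -0.3, -1.7]
opening: 0.0472
grasp_force: 28.2
```

Emit:
{"name": "play_rows", "arguments": {
  "deltas": "0 0 1.5 0 0 0;0 0 0 0 0 0"
}}

```text
time_s: 29.52
ee_pos: [0.5656, 0.2774, 0.0249]
orientation: [0.0, 0.777, 0.629, 0.0]
force: [-2.0, -0.8, 5.1]
opening: 0.047
grasp_force: 28.2
```

Emit:
{"name": "play_rows", "arguments": {
  "deltas": "0 0 1 0 0 0;0 0 0 0 0 0"
}}

```text
time_s: 29.78
ee_pos: [0.5657, 0.2775, 0.0248]
orientation: [0.0, 0.777, 0.629, 0.0]
force: [-7.1, -3.5, 15.0]
opening: 0.0472
grasp_force: 28.9
```

Emit:
{"name": "play_rows", "arguments": {
  "deltas": "0 0 0 0 0 0;0 0 0 0 0 0;0 0 0 0 0 0;0 0 -20 0 0 0;0 0 -30 0 0 0;0 0 -30 0 0 3",
  "fingers": 0.72
}}

```text
time_s: 30.52
ee_pos: [0.5656, 0.2774, 0.1056]
orientation: [0.0, 0.794, 0.608, 0.001]
force: [-0.4, -0.2, 0.6]
opening: 0.0615
grasp_force: 0.0
```

Emit:
{"name": "play_rows", "arguments": {
  "deltas": "11 -37 0 0 0 0;11 -37 0 0 0 0;11 -37 0 0 0 0;11 -38 0 0 0 0;0 0 0 0 0 0;0 0 0 0 0 0",
  "fingers": 1
}}

```text
time_s: 31.28
ee_pos: [0.4335, 0.3585, 0.1043]
orientation: [0.0, 0.793, 0.609, 0.001]
force: [0.3, 0.1, 0.2]
opening: 0.0855
grasp_force: 0.0
```

```bash
python3 plan.py .433 .358 .022 -15
```

```text
t 31.27 pos [0.4335 0.3585 0.1043] yaw -15.0 tilt 0.08 q [ 0.63  0.46  1.61 -0.    1.07  0.89]
turn z 0.0  then shift x -0.6 y -0.3 z 82.3
```

Emit:
{"name": "play_rows", "arguments": {
  "deltas": "0 0 30 0 0 0;0 0 30 0 0 0;0 0 16 0 0 0;0 0 6 0 0 0;0 0 0 0 0 0"
}}

```text
time_s: 31.9
ee_pos: [0.4333, 0.3585, 0.0218]
orientation: [0.0, 0.793, 0.609, 0.0]
force: [0.7, -0.2, 0.2]
opening: 0.0856
grasp_force: 0.0
```

Emit:
{"name": "play_rows", "arguments": {
  "deltas": "0 0 0 0 0 0;0 0 0 0 0 0;0 0 0 0 0 0;0 0 0 0 0 0;0 0 0 0 0 0;0 0 -25 0 0 0;0 0 -30 0 0 0;0 0 -15 0 0 0;0 0 0 0 0 0",
  "fingers": 0,
  "force": 25
}}

```text
time_s: 33.02
ee_pos: [0.4331, 0.3586, 0.0919]
orientation: [0.0, 0.793, 0.609, 0.001]
force: [0.1, -0.2, -2.0]
opening: 0.0472
grasp_force: 27.3
```

Emit:
{"name": "play_rows", "arguments": {
  "deltas": "5 33 0 0 0 0;5 33 0 0 0 0;5 33 0 0 0 0;4 33 0 0 0 0;0 0 0 0 0 0;0 0 0 0 0 0"
}}

```text
time_s: 33.78
ee_pos: [0.5645, 0.3424, 0.0899]
orientation: [-0.0, 0.793, 0.609, -0.001]
force: [0.4, 0.9, -1.6]
opening: 0.0474
grasp_force: 27.3
```

```bash
python3 plan.py .565 .342 .0285 -15
```

```text
t 33.77 pos [0.5645 0.3424 0.0899] yaw -15.0 tilt 0.13 q [0.49 0.68 1.31 0.   1.16 0.75]
turn z -0.0  then shift x -0.3 y 0.6 z 61.4
```

Emit:
{"name": "play_rows", "arguments": {
  "deltas": "0 0 25 0 0 0;0 0 23 0 0 0;0 0 10 0 0 0;0 0 6 0 0 0;0 0 1 0 0 0;0 0 0 0 0 0"
}}

```text
time_s: 34.52
ee_pos: [0.5655, 0.3428, 0.027]
orientation: [0.0, 0.793, 0.609, 0.0]
force: [0.5, -0.3, -1.6]
opening: 0.047
grasp_force: 27.3
```

Emit:
{"name": "play_rows", "arguments": {
  "deltas": "0 0 1 0 0 0;0 0 0 0 0 0"
}}

```text
time_s: 34.78
ee_pos: [0.5654, 0.3426, 0.0255]
orientation: [0.0, 0.793, 0.609, 0.0]
force: [0.3, -0.2, -0.3]
opening: 0.0471
grasp_force: 27.3
```

Emit:
{"name": "play_rows", "arguments": {
  "deltas": "0 0 1 0 0 0;0 0 0 0 0 0"
}}

```text
time_s: 35.02
ee_pos: [0.5654, 0.3426, 0.0244]
orientation: [0.0, 0.793, 0.609, 0.0]
force: [0.7, 0.4, -0.3]
opening: 0.0473
grasp_force: 27.4
```

Emit:
{"name": "play_rows", "arguments": {
  "deltas": "0 0 0 0 0 0;0 0 0 0 0 0;0 0 0 0 0 0;0 0 -20 0 0 0;0 0 -30 0 0 0;0 0 -40 0 0 0;0 0 -40 0 0 0",
  "fingers": 0.72
}}

```text
time_s: 35.9
ee_pos: [0.5653, 0.3426, 0.1573]
orientation: [0.0, 0.793, 0.609, 0.001]
force: [-0.5, -0.2, -0.3]
opening: 0.0617
grasp_force: 0.0
```

Emit:
{"name": "play_rows", "arguments": {
  "deltas": "10 -40 0 0 0 0;10 -40 0 0 0 0;10 -40 0 0 0 0;10 -40 0 0 0 0;10 -40 0 0 0 0;0 0 0 0 0 0;0 0 0 0 0 0"
}}

```text
time_s: 36.78
ee_pos: [0.3856, 0.4426, 0.1553]
orientation: [-0.0, 0.793, 0.609, 0.001]
force: [0.1, -0.5, 0.4]
opening: 0.0617
grasp_force: 0.0
```

```bash
python3 - <<'E'
from h import *
n=cam("top");g=n["frame"]
m=(g[150:330,235:400].max(2)<45).astype(np.uint8);k,l,s,ce=cv2.connectedComponentsWithStats(m)
for i in range(1,k):
    if s[i,4]>60: print(s[i],ce[i]+[235,150],w(n,*(ce[i]+[235,150]),.047).round(3))
o=cv2.imread("pics/top0.png")
for nm,(a,b,c,e) in dict(compass=(364,400,214,250),masses=(412,450,190,232),pencil=(145,230,280,304)).items():
    print(nm,np.abs(o[c:e,a:b].astype(int)-g[c:e,a:b]).max(2).mean().round(1))
E
```

```text
[122  15  23  19 373] [368.24664879 174.33243968] [0.657 0.165 0.047]
[ 19  67  20  26 355] [263.44788732 229.23661972] [0.565 0.34  0.047]
[ 58  67  18  24 315] [301.87301587 228.17777778] [0.566 0.277 0.047]
compass 17.5
masses 17.6
pencil 26.6
```

```bash
python3 - <<'E'
from h import *
from bench import robot
for f in(cv2.imread("pics/top0.png"),cam("top")["frame"]):
    h=cv2.cvtColor(f,cv2.COLOR_BGR2HSV)
    for a,b,c,e in((195,230,285,304),(364,400,214,250),(412,450,190,232)):
        m=(h[c:e,a:b,1]>75);p=np.argwhere(m);print(len(p),(p.mean(0)+[c,a]).round(1),end=" | ")
    print()
robot.job_done()
E
```

```text
91 [296.6 210. ] | 5 [229.4 378.2] | 126 [212.4 429.1] | 
94 [296.5 209.8] | 6 [229.2 378. ] | 122 [212.6 428.4] | 
the job is handed in; nothing more can be done
```

Handed in at about 37 s: the soft buffer is fully down and centred in the end stop, with about 1 mm left unsure, both hard ones are in the tray, and the slotted masses, compass and pencil have not moved.

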